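# Ready the blood-cell counter for the next smear

### The job

Get the blood-cell counter ready for the next smear: with a fingertip push down the raised far end of its black rocker switch so that it is fully over (on), then press the wide oblong clear key all the way down, keep it down for at least two seconds and let it come up again. Press gently, do not press any other key, do not shift or lift the counter or disturb the things beside it, and finish clear of everything.

Things in the scene. Friction and masses are not known exactly. Their poses are not given: they have to be found in the camera images.
- counter: White desktop cell counter, 200 mm deep (x), 300 wide (y), loose on rubber feet, 1.2 kg. Origin under its middle; x from its front edge (robot side) to its back, y to its left. Its deck slopes up to the back by 0.15 rad, 53 mm above the bench at the middle. Deck positions below run along the deck from there. Display box 56 x 126 mm, 9 high, at x 50, y 5. Over 45 N on it, even a knock, is too hard.
- rocker_pivot (a point): Fixed point of the counter on the deck surface under the middle of the rocker switch, on its hinge line; deck position x 45, y 112 mm. The rocker sits in a grey bezel 46 x 32 mm, 3 mm high.
- rocker_far (a point): Middle of the outer top edge of the rocker's far (back) end, moves with it. The black rocker is a shallow V, 34 mm long front to back, 22 wide. At the start this edge is raised, about 12 mm above the deck, 15 mm behind the pivot; fully over, the far half lies parallel to the deck, 6 mm above it, its edge 18 mm behind the pivot. Push near this edge: on or in front of the pivot it does not turn on.
- rocker (a joint): Angle of the rocker, 0 = off (far end up), 0.34 rad = fully over, on. It takes about 1.5 to 3 N at the far edge to turn and stays where it is left.
- clear_top (a point): Middle of the top face of the clear key, a wide grey oblong 18 mm front to back and 40 mm left to right, 9 mm above the deck, deck position x 18, y -112 mm (right side); its own z axis is the deck's normal, against which it is pressed.
- clear (a joint): Travel of the clear key, 0 = up, 0.006 m = fully down. Spring return: 1.5 N to start it, 5 N fully down.
- print (a joint): Travel of the small square print key (18 x 18 mm, 9 mm above the deck, same grey), behind the clear key at deck x 68, y -112 mm; 0 = up, 0.006 m = down, same spring. Leave it.
- tally1 (a joint): Travel of the leftmost of five equal round grey tally keys (25 mm across, 9 mm above the deck, in a shallow arch near the front), at deck x -56, y 84 mm; 0 = up, 0.006 m = down, same spring. Leave it.
- tally2 (a joint): Same, the second from the left tally key, at deck x -49, y 42 mm. Leave it.
- tally3 (a joint): Same, the middle tally key, at deck x -42, y 0 mm. Leave it.
- tally4 (a joint): Same, the fourth from the left tally key, at deck x -49, y -42 mm. Leave it.
- tally5 (a joint): Same, the rightmost tally key, at deck x -56, y -84 mm. Leave it.
- oil_bottle: Amber dropper bottle of immersion oil with black cap, 32 mm across, 70 mm high, loose beside the counter; origin at the centre of its underside. Leave it.
- slide_box: Small white slide box with clear lid, 84 x 36 mm, 34 mm high, long side along its x, loose; origin at the centre of its underside. Leave it.
- sample_jar: White screw-top sample jar, 47 mm across, 52 mm high, loose; origin at the centre of its underside. Leave it.
- calculator: Black desk calculator, 150 x 105 mm, 18 mm high, loose; origin at the centre of its underside. Leave it.
Things that resemble listed ones, but are neither listed nor needed, are in the scene too. What is shaped like the oil_bottle but pink or yellow is not meant.

How it is judged:
By the outcome, as a careful person would: the job done as asked, in the order asked, and still so for the second after the job is handed in, with the robot touching nothing.
It also fails if it takes over 40 s, if anything falls off the work surface, if the arm or the gripper's body presses on something with over 40 N, if the wrist force passes 120 N, or if a joint passes its speed limit or range.

### The arm

A 7-joint arm with a two-finger parallel gripper is mounted at the origin on the work surface. World frame = base frame: x ahead of the robot, y to its left, z up, the work surface at z = 0. Lengths are in m, angles in rad, forces in N, time in s.
With the tool pointing down it reaches from about 0.425 to 0.875 m from the base axis. Payload 4.7 kg.
Tool frame: the origin (TCP) lies on the front face of the gripper's body, between the roots of the fingers; the fingertips stand 70 mm ahead of it and the grasp point (between the pads) lies 51 mm ahead of it; z points along the fingers, y is the line along which they close (so a half turn about z gives the same grasp; the last joint's range is limited). The gripper opens to 87 mm and grips with 3 to 60 N. Pads are 19 mm wide; open, the fingers measure 117 mm over their backs; the gripper's body (75 mm by 190 mm) begins 51 mm behind the grasp point.
Start: joints at [-1.219, 0.321, -0.07, 1.45, 0.023, 1.371, -0.057], TCP at [0.215, 0.613, 0.292] pointing down, gripper open.
Joint ranges: [-2.86, 2.86], [-0.3, 2.09], [-1.38, 1.24], [0.06, 2.45], [-1.56, 4.7], [0.09, 2.05], [-2.69, 2.69]. Speed limits (rad/s): [2.57, 2.57, 3.14, 3.14, 3.14, 3.14, 3.14].

### API

Orientations are given as a unit quaternion [x, y, z, w].
In Python, from bench import * gives the robot as it stands.
- The arm moves only by the shell command python3 -m handwheel 'ROWS' [OPENING] [FORCE]. ROWS is JSON, a list of rows, each an object of numbers: "tx", "ty", "tz": the shift along the world's x, y, z in m; "rx", "ry", "rz": the turn, a rotation vector about the world's x, y, z in rad. A call has 1 to 20 rows; each row shifts and turns the commanded pose from where the row before left it; what a row does not reach is not made up. A row lasts 1/12 s, in which the tool goes at most 41.7 mm and 7.16 degrees, less where a joint would pass 70% of its speed; a pose out of reach is approached as far as the arm can. A call is refused whole if a number of a shift passes 0.0417 or a number of a turn 0.125, either way. A call with a gripper value outside its range is refused whole. OPENING is the closure, from -1 (fully open) to 1 (shut), so that 0 is half open, set as the call begins (- or left out, the last holds). The fingers move at their own pace and stop on an object; FORCE is the grip in N (left out, the last holds). Time passes only in rows, so rows that do not move let the fingers close. It gives the time, the measured TCP pose, the force, the opening and the grip force at its end, in the units of the state.
- get_state(): the state, without advancing time (a new reading comes with each control period).
- capture(name): name is "scene" or "top" or "wrist"; returns a dict with "color" (420x560x3 uint8, blue, green, red), "fovy" (degrees; the focal length in pixels is half the picture's height over the tangent of half this angle, whatever the lens; pixels are square), "cx", "cy" (the principal point, pixels), "k1" (the pictures are not rectified: a ray, as slopes to the right and down, at radius r is drawn at 1 + k1 r^2 times it, then the intrinsics apply), "position" and "attitude" of the camera in the world; the wrist camera has in their place "mount" (4x4, takes a point from camera to tool coordinates, whose origin is the TCP and whose axes are the flange's). Camera axes: x right, y up, looking along -z (the intrinsics and any distortion apply to the point x, -y, -z); pixel columns grow to the right and rows downward; lengths in m; the calibration is good to about 2 mm. A picture is of the moment at which its call begins: read the wrist's pose just before it. There is no depth.
- close_job(): hands the job in; it is judged then, once.
The state is a dict: "time_s": time; "qpos": joint angles; "qd": joint speeds; "joint_efforts": joint torques, N m; "position": TCP position; "eef_rot": TCP orientation; "ft_force": force on the tool from outside, world axes, zero at the start; "ft_torque": the same for the moment, N m; "opening": finger opening in m; "finger_force": force on a finger pad.
Only numpy, scipy, OpenCV 4.12 (cv2) and the standard library are available. Lean on these libraries where they do the work, as an engineer would, in place of code of your own. Each camera call takes 0.05 s, during which the arm holds its last target. There are 200 camera calls.

## Working session

There is one attempt and no reset: what is moved stays moved. The work goes in short steps, Python scripts to look and compute and a shell command to move; the robot and the scene stay as the last step left them, time stands still between calls to the robot, and variables do not carry over. Pictures are saved under pics/ and viewed, at most 10 in all, crops included, and the job is handed in when it is done.

```bash
mkdir -p pics; python3 - <<'E'
from bench import *
import cv2,numpy as np
s=get_state();print({k:np.round(v,3) for k,v in s.items()})
for n in("scene","top"):
    c=capture(n);cv2.imwrite(f"pics/{n}0.png",c["color"]);np.save(f"pics/{n}0.npy",c,allow_pickle=True)
    print({k:np.round(v,4) for k,v in c.items() if k!="color"})
E
```

```text
{'time_s': np.float64(0.0), 'qpos': array([-1.219,  0.322, -0.07 ,  1.452,  0.023,  1.371, -0.057]), 'qd': array([-0.001,  0.   , -0.001,  0.001,  0.001,  0.   , -0.002]), 'joint_efforts': array([ 1.0000e-03, -4.9130e+01, -4.0400e-01, -3.1252e+01, -6.4000e-02,
        4.4000e-02,  0.0000e+00]), 'position': array([0.215, 0.613, 0.291]), 'eef_rot': array([ 0.168,  0.986, -0.001, -0.   ]), 'ft_force': array([0.569, 0.046, 0.327]), 'ft_torque': array([-0.008,  0.005, -0.026]), 'finger_force': np.float64(0.0), 'opening': np.float64(0.087)}
{'fovy': np.float64(44.182), 'cx': np.float64(285.1232), 'cy': np.float64(203.7487), 'k1': np.float64(0.0167), 'position': array([1.0191, 0.4178, 0.9917]), 'attitude': array([0.1137, 0.2483, 0.864 , 0.4231])}
{'fovy': np.float64(53.8649), 'cx': np.float64(285.5737), 'cy': np.float64(207.9714), 'k1': np.float64(-0.0906), 'position': array([0.5339, 0.0862, 1.1716]), 'attitude': array([-0.0189,  0.0219,  0.7128, -0.7008])}
```

View pics/scene0.png

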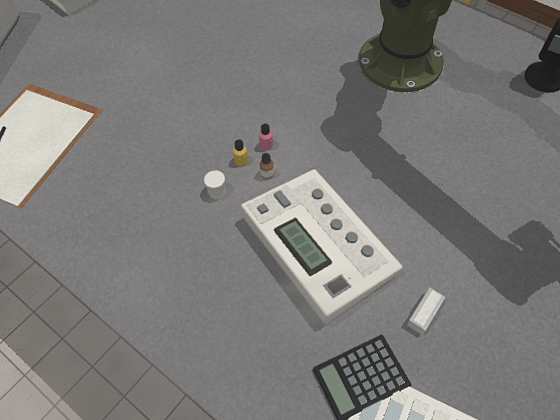

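View pics/top0.png

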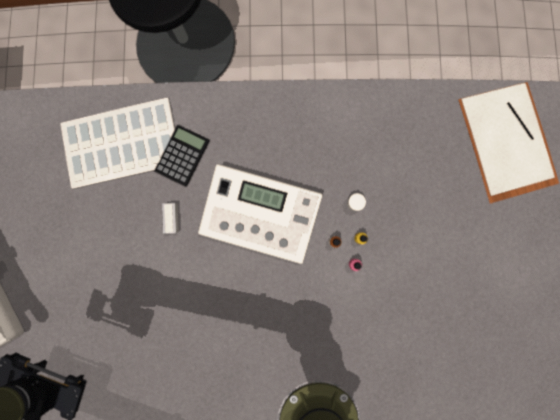

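The scene view shows the counter around (320,245), with the rocker at (337,285), the clear key at (283,199) and the print key at (263,209). The tally keys run from (318,194) to (367,251). In the top view the rocker is at (224,187), clear at (301,220), print at (306,202), and the tallies from (224,226) to (284,243).

```bash
cat > h.py <<'E'
import numpy as np,cv2
from scipy.spatial.transform import Rotation as R
def K(c):
    f=c["color"].shape[0]/2/np.tan(np.radians(c["fovy"])/2)
    return f
def ray(c,uv,pose=None):
    f=K(c);d=(np.array(uv,float)-[c["cx"],c["cy"]])/f
    u=d.copy()
    for _ in range(20): u=d/(1+c["k1"]*(u@u))
    v=np.array([u[0],-u[1],-1.])
    if pose is None: p,A=np.array(c["position"]),R.from_quat(c["attitude"]).as_matrix()
    else: p,A=pose[:3,3],pose[:3,:3]
    return p,A@v/np.linalg.norm(v)
def tri(rs):
    M=np.zeros((3,3));b=np.zeros(3)
    for p,d in rs:
        P=np.eye(3)-np.outer(d,d);M+=P;b+=P@p
    x=np.linalg.solve(M,b)
    return x,[np.linalg.norm((np.eye(3)-np.outer(d,d))@(x-p)) for p,d in rs]
def plane(r,z): p,d=r;return p+d*(z-p[2])/d[2]
def deck(x,y,h):  # counter-frame point from deck mm
    a=.15;return np.array([x*np.cos(a)-h*np.sin(a),y,53+x*np.sin(a)+h*np.cos(a)])/1000
E
python3 - <<'E'
from h import *
seeds={"t1":((367,251),(224,226)),"t2":((352,238),(239,228)),"t3":((336,224),(255,230)),"t4":((326,209),(269,237)),"t5":((318,194),(284,243)),"clear":((283,199),(301,220)),"print":((263,209),(306,202))}
mod={"t1":(-56,84),"t2":(-49,42),"t3":(-42,0),"t4":(-49,-42),"t5":(-56,-84),"clear":(18,-112),"print":(68,-112)}
cs=[np.load(f"pics/{n}0.npy",allow_pickle=True).item() for n in("scene","top")]
W=[];C=[]
for k,uv in seeds.items():
    rs=[];o=[]
    for c,(u,v) in zip(cs,uv):
        g=cv2.cvtColor(c["color"],cv2.COLOR_BGR2GRAY)
        m=(g<150).astype(np.uint8)
        n,l,st,ce=cv2.connectedComponentsWithStats(m,connectivity=4)
        ok=[i for i in range(1,n) if 12<st[i,4]<500]
        i=min(ok,key=lambda i:np.hypot(*(ce[i]-[u,v])))
        o+= [ce[i].round(1),st[i,4]];rs.append(ray(c,ce[i]))
    x,e=tri(rs);W.append(x);C.append(deck(*mod[k],7));print(k,o,x.round(4),np.round(e,4))
W=np.array(W);C=np.array(C)
a,b=W-W.mean(0),C-C.mean(0)
yaw=np.arctan2((b[:,0]*a[:,1]-b[:,1]*a[:,0]).sum(),(b[:,:2]*a[:,:2]).sum())
Rz=R.from_euler("z",yaw);t=W.mean(0)-Rz.apply(C.mean(0))
print("yaw",yaw,"t",t);print((W-Rz.apply(C)-t).round(4))
c0=cs[0]["color"][165:330,230:415];c1=cs[1]["color"][155:275,190:380]
cv2.imwrite("pics/crop0.png",np.hstack([cv2.resize(c0,(400,356),interpolation=2),cv2.resize(c1,(400,356),interpolation=2)]))
E
```

```text
t1 [array([366.9, 250.7]), np.int32(117), array([223.8, 225.2]), np.int32(51)] [0.5548 0.2491 0.0481] [0.0006 0.0006]
t2 [array([351.3, 237.2]), np.int32(113), array([239.3, 226.9]), np.int32(51)] [0.5494 0.2071 0.0497] [0.0004 0.0004]
t3 [array([335.9, 224.1]), np.int32(107), array([254.8, 228.7]), np.int32(49)] [0.5439 0.1648 0.051 ] [0.0006 0.0006]
t4 [array([326.4, 208.7]), np.int32(103), array([269.1, 235.6]), np.int32(50)] [0.5245 0.1265 0.0488] [0.0004 0.0004]
t5 [array([317.1, 193.8]), np.int32(97), array([283.3, 242.5]), np.int32(50)] [0.5054 0.0883 0.0475] [0.0005 0.0005]
clear [array([281.9, 198.8]), np.int32(156), array([300.7, 219.1]), np.int32(81)] [0.5677 0.0404 0.0591] [0.0005 0.0005]
print [array([262.4, 208.5]), np.int32(80), array([305.7, 201.5]), np.int32(29)] [0.6146 0.026  0.0664] [0.0008 0.0008]
yaw -0.2973331144651558 t [ 0.58427771  0.15229368 -0.00341972]
[[-0.0001 -0.     -0.0001]
 [ 0.0002  0.0001  0.0006]
 [ 0.0004  0.      0.0008]
 [-0.0001 -0.0002 -0.0003]
 [-0.0004 -0.0002 -0.0006]
 [ 0.0002  0.0001 -0.0001]
 [-0.0002  0.0002 -0.0003]]
```

View pics/crop0.png

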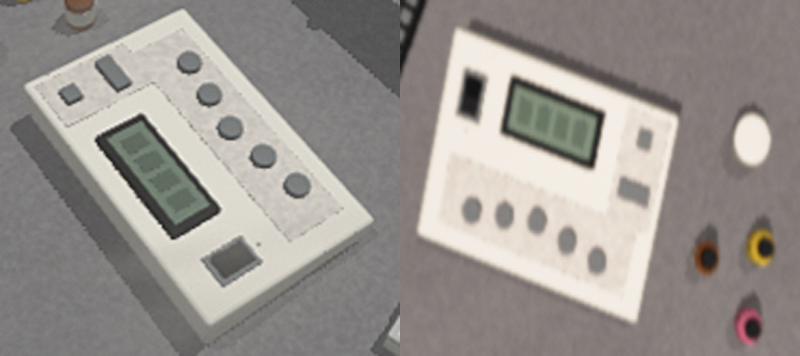

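The crop confirms the features, and the tally, clear and print keys fit the counter model to 0.5 mm (yaw −0.297). Next I work out the hover targets.

```bash
cat >> h.py <<'E'
YAW=-.2973;T=np.array([.5843,.1523,0.])
def tcp(x,y,h,T=T,yaw=YAW):
    "tip at deck x,y,h -> TCP position and rotation (tool z = -deck normal, tool y along counter +y)"
    C=R.from_euler("z",yaw)*R.from_euler("y",-.15)
    A=C*R.from_matrix(np.diag([-1.,1,-1]))
    tip=T+R.from_euler("z",yaw).apply(deck(x,y,h))
    return tip-.07*A.as_matrix()[:,2],A
def delta(x,y,h,T=T,yaw=YAW):
    from bench import get_state
    s=get_state();p,A=tcp(x,y,h,T,yaw);B=R.from_quat(s["eef_rot"])
    print("t",s["time_s"],"shift",(p-s["position"]).round(4),"turn",(A*B.inv()).as_rotvec().round(4),"target",p.round(4),"F",np.round(s["ft_force"],2))
E
python3 -c "
from h import *
from bench import capture
delta(60,112,70)
c=capture('wrist');print({k:np.round(v,4) for k,v in c.items() if k!='color'})
n=R.from_euler('z',YAW).apply(R.from_euler('y',-.15).apply([0,0,1]));print('normal',n)"
```

```text
t 0.1 shift [ 0.4385 -0.3648 -0.0909] turn [-0.0452 -0.1429  0.0405] target [0.6538 0.2481 0.2004] F [-0.01  0.9   0.16]
{'fovy': np.float64(61.8993), 'cx': np.float64(286.3319), 'cy': np.float64(213.0969), 'k1': np.float64(-0.0523), 'mount': array([[-6.000e-04,  9.602e-01,  2.793e-01,  7.670e-02],
       [ 1.000e+00,  6.000e-04,  1.000e-04, -1.000e-04],
       [-1.000e-04,  2.793e-01, -9.602e-01, -9.270e-02],
       [ 0.000e+00,  0.000e+00,  0.000e+00,  1.000e+00]])}
normal [-0.14288242  0.04377637  0.98877108]
```

```bash
python3 -m handwheel '[{"tx":0.01,"ty":-0.008},{"tx":0.022,"ty":-0.0185,"tz":-0.004,"rx":-0.0025,"ry":-0.008,"rz":0.002},{"tx":0.022,"ty":-0.0185,"tz":-0.004,"rx":-0.0025,"ry":-0.008,"rz":0.002},{"tx":0.022,"ty":-0.0185,"tz":-0.004,"rx":-0.0025,"ry":-0.008,"rz":0.002},{"tx":0.022,"ty":-0.0185,"tz":-0.004,"rx":-0.0025,"ry":-0.008,"rz":0.002},{"tx":0.022,"ty":-0.0185,"tz":-0.004,"rx":-0.0025,"ry":-0.008,"rz":0.002},{"tx":0.022,"ty":-0.0185,"tz":-0.004,"rx":-0.0025,"ry":-0.008,"rz":0.002},{"tx":0.022,"ty":-0.0185,"tz":-0.004,"rx":-0.0025,"ry":-0.008,"rz":0.002},{"tx":0.022,"ty":-0.0185,"tz":-0.004,"rx":-0.0025,"ry":-0.008,"rz":0.002},{"tx":0.022,"ty":-0.0185,"tz":-0.004,"rx":-0.0025,"ry":-0.008,"rz":0.002},{"tx":0.022,"ty":-0.0185,"tz":-0.004,"rx":-0.0025,"ry":-0.008,"rz":0.002},{"tx":0.022,"ty":-0.0185,"tz":-0.004,"rx":-0.0025,"ry":-0.008,"rz":0.002},{"tx":0.022,"ty":-0.0185,"tz":-0.004,"rx":-0.0025,"ry":-0.008,"rz":0.002},{"tx":0.022,"ty":-0.0185,"tz":-0.004,"rx":-0.0025,"ry":-0.008,"rz":0.002},{"tx":0.022,"ty":-0.0185,"tz":-0.004,"rx":-0.0025,"ry":-0.008,"rz":0.002},{"tx":0.022,"ty":-0.0185,"tz":-0.004,"rx":-0.0025,"ry":-0.008,"rz":0.002},{"tx":0.022,"ty":-0.0185,"tz":-0.004,"rx":-0.0025,"ry":-0.008,"rz":0.002},{"tx":0.022,"ty":-0.0185,"tz":-0.004,"rx":-0.0025,"ry":-0.008,"rz":0.002},{"tx":0.01,"ty":-0.008},{}]' 1 10
python3 - <<'E'
from h import *
from bench import *
delta(60,112,70);s=get_state();c=capture("wrist");print(s["opening"])
cv2.imwrite("pics/w1.png",c["color"]);c["tool"]=(s["position"],s["eef_rot"]);np.save("pics/w1.npy",c,allow_pickle=True)
E
```

```text
t 0.15 shift [ 0.4385 -0.3648 -0.091 ] turn [-0.0454 -0.1429  0.0405] target [0.6538 0.2481 0.2004] F [-0.24 -0.54 -0.94]
0.08707599790226622schema error: expected keys tx, ty, tz, rx, ry, rz
```

View pics/w1.png

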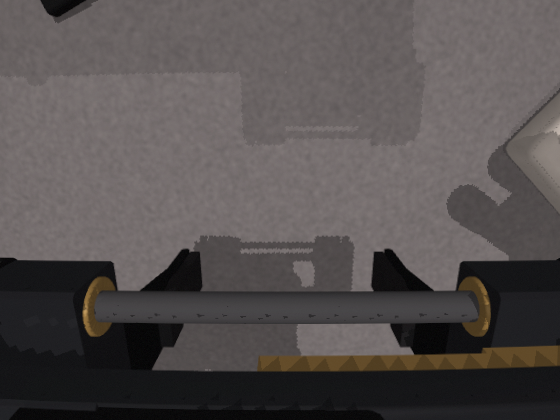

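The move was refused because rows need all six keys, so this picture just shows the start pose with the open fingers at (180,300) and (395,300). I retype it in full.

```bash
python3 -m handwheel '[{"tx":0.01,"ty":-0.008,"tz":0,"rx":0,"ry":0,"rz":0},{"tx":0.026,"ty":-0.0218,"tz":-0.005,"rx":-0.003,"ry":-0.009,"rz":0.0025},{"tx":0.026,"ty":-0.0218,"tz":-0.005,"rx":-0.003,"ry":-0.009,"rz":0.0025},{"tx":0.026,"ty":-0.0218,"tz":-0.005,"rx":-0.003,"ry":-0.009,"rz":0.0025},{"tx":0.026,"ty":-0.0218,"tz":-0.005,"rx":-0.003,"ry":-0.009,"rz":0.0025},{"tx":0.026,"ty":-0.0218,"tz":-0.005,"rx":-0.003,"ry":-0.009,"rz":0.0025},{"tx":0.026,"ty":-0.0218,"tz":-0.005,"rx":-0.003,"ry":-0.009,"rz":0.0025},{"tx":0.026,"ty":-0.0218,"tz":-0.005,"rx":-0.003,"ry":-0.009,"rz":0.0025},{"tx":0.026,"ty":-0.0218,"tz":-0.005,"rx":-0.003,"ry":-0.009,"rz":0.0025},{"tx":0.026,"ty":-0.0218,"tz":-0.005,"rx":-0.003,"ry":-0.009,"rz":0.0025},{"tx":0.026,"ty":-0.0218,"tz":-0.005,"rx":-0.003,"ry":-0.009,"rz":0.0025},{"tx":0.026,"ty":-0.0218,"tz":-0.005,"rx":-0.003,"ry":-0.009,"rz":0.0025},{"tx":0.026,"ty":-0.0218,"tz":-0.005,"rx":-0.003,"ry":-0.009,"rz":0.0025},{"tx":0.026,"ty":-0.0218,"tz":-0.005,"rx":-0.003,"ry":-0.009,"rz":0.0025},{"tx":0.026,"ty":-0.0218,"tz":-0.005,"rx":-0.003,"ry":-0.009,"rz":0.0025},{"tx":0.026,"ty":-0.0218,"tz":-0.005,"rx":-0.003,"ry":-0.009,"rz":0.0025},{"tx":0.026,"ty":-0.0218,"tz":-0.005,"rx":-0.003,"ry":-0.009,"rz":0.0025},{"tx":0.012,"ty":-0.009,"tz":-0.005,"rx":0,"ry":0,"rz":0},{"tx":0,"ty":0,"tz":0,"rx":0,"ry":0,"rz":0},{"tx":0,"ty":0,"tz":0,"rx":0,"ry":0,"rz":0}]' 1 10
python3 - <<'E'
from h import *
from bench import *
delta(60,112,70);s=get_state();c=capture("wrist");print(s["opening"])
cv2.imwrite("pics/w2.png",c["color"]);c["tool"]=(s["position"],s["eef_rot"]);np.save("pics/w2.npy",c,allow_pickle=True)
E
```

```text
time_s: 1.87
position: [0.6535, 0.246, 0.2066]
eef_rot: [0.149, 0.986, -0.012, 0.074]
ft_force: [-0.6, 0.8, -0.1]
opening: 0.0004
finger_force: 0.0
t 1.8667 shift [ 0.0003  0.0021 -0.0062] turn [0.0015 0.     0.003 ] target [0.6538 0.2481 0.2004] F [-0.65  0.81 -0.13]
0.0003809683474474977
```

View pics/w2.png

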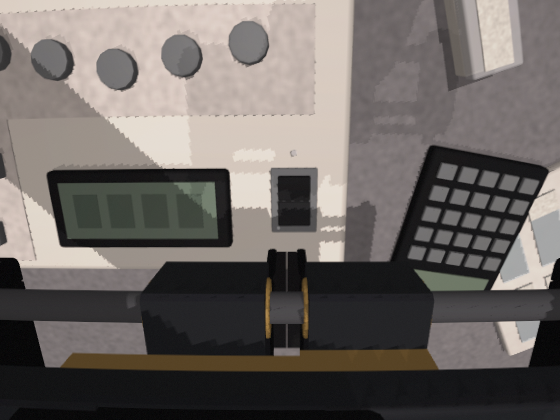

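The wrist view shows the whole bezel at (271–318, 168–232), the display at (50–232, 168–248), tally1 at (249,42), and the closed fingertips at (270–306, 250). Now I check these against the model.

```bash
cat > chk.py <<'E'
import sys
from h import *
def check(name,seeds):
    c=np.load(f"pics/{name}.npy",allow_pickle=True).item()
    P=np.eye(4);P[:3,:3]=R.from_quat(c["tool"][1]).as_matrix();P[:3,3]=c["tool"][0];P=P@c["mount"]
    g=cv2.cvtColor(c["color"],cv2.COLOR_BGR2GRAY)
    l=cv2.connectedComponentsWithStats((g<125).astype(np.uint8),connectivity=4)
    n=R.from_euler("z",YAW).apply(R.from_euler("y",-.15).apply([0,0,1]))
    for k,(uv,m) in seeds.items():
        i=l[1][uv[1],uv[0]];st=l[2][i]
        ctr=(st[0]+(st[2]-1)/2,st[1]+(st[3]-1)/2)
        p,d=ray(c,ctr,P);w=T+R.from_euler("z",YAW).apply(deck(*m))
        x=p+d*((w-p)@n)/(d@n)
        print(k,st[:5],"world",x.round(4),"minus model in counter axes mm",(R.from_euler("z",-YAW).apply(x-w)*1000).round(1))
E
python3 - <<'E'
from chk import *
check("w2",{"t1":((249,42),(-56,84,8)),"t2":((181,55),(-49,42,8)),"t3":((117,69),(-42,0,8)),"disp":((60,180),(50,5,9)),"bezel":((294,200),(45,112,3))})
E
```

```text
t1 [    0     0   560   369 79967] world [0.6437 0.244  0.0656] minus model in counter axes mm [86.5 21.  13.1]
t2 [ 162   35   41   45 1366] world [0.5506 0.2103 0.0537] minus model in counter axes mm [0.4 3.6 0.1]
t3 [  97   49   41   42 1349] world [0.5445 0.1686 0.0546] minus model in counter axes mm [-0.1  3.9 -0. ]
disp [   46   168   188    80 14148] world [0.6302 0.1473 0.069 ] minus model in counter axes mm [-2.8  3.7 -0.4]
bezel [ 270  168   47   65 2921] world [0.6587 0.2489 0.0625] minus model in counter axes mm [-1.2  2.2 -0.2]
```

```bash
sed -i 's/^YAW=.*/YAW=-.2973;T=np.array([.5843,.1523,0.])+R.from_euler("z",YAW).apply([-.0006,.002,0])/' h.py
python3 -c "
from h import *
delta(60,112,18);delta(60,112,12);delta(60,112,6)"
```

```text
t 1.9167 shift [ 0.0085 -0.     -0.058 ] turn [0.0004 0.0002 0.0003] target [0.6613 0.2479 0.149 ] F [-0.37  1.08 -0.2 ]
t 1.9167 shift [ 0.0094 -0.0003 -0.0639] turn [0.0004 0.0002 0.0003] target [0.6621 0.2477 0.143 ] F [-0.37  1.08 -0.2 ]
t 1.9167 shift [ 0.0102 -0.0006 -0.0698] turn [0.0004 0.0002 0.0003] target [0.663  0.2474 0.1371] F [-0.37  1.08 -0.2 ]
```

```bash
python3 -m handwheel '[{"tx":0.001,"ty":0,"tz":-0.006,"rx":0,"ry":0,"rz":0},{"tx":0.001,"ty":0,"tz":-0.006,"rx":0,"ry":0,"rz":0},{"tx":0.001,"ty":0,"tz":-0.006,"rx":0,"ry":0,"rz":0},{"tx":0.001,"ty":0,"tz":-0.006,"rx":0,"ry":0,"rz":0},{"tx":0.001,"ty":0,"tz":-0.006,"rx":0,"ry":0,"rz":0},{"tx":0.001,"ty":0,"tz":-0.006,"rx":0,"ry":0,"rz":0},{"tx":0.001,"ty":0,"tz":-0.006,"rx":0,"ry":0,"rz":0},{"tx":0.001,"ty":0,"tz":-0.006,"rx":0,"ry":0,"rz":0},{"tx":0.0005,"ty":0,"tz":-0.005,"rx":0,"ry":0,"rz":0},{"tx":0,"ty":0,"tz":-0.003,"rx":0,"ry":0,"rz":0},{"tx":0,"ty":0,"tz":-0.002,"rx":0,"ry":0,"rz":0},{"tx":0,"ty":0,"tz":0,"rx":0,"ry":0,"rz":0},{"tx":0,"ty":0,"tz":0,"rx":0,"ry":0,"rz":0}]'
python3 - <<'E'
from h import *
from bench import *
delta(60,112,6);s=get_state();c=capture("wrist")
cv2.imwrite("pics/w3.png",c["color"]);c["tool"]=(s["position"],s["eef_rot"]);np.save("pics/w3.npy",c,allow_pickle=True)
E
```

```text
time_s: 3.0
position: [0.662, 0.2475, 0.1494]
eef_rot: [0.148, 0.986, -0.011, 0.075]
ft_force: [-1.2, -0.3, 0.3]
opening: 0.0011
finger_force: 0.0
t 3.0 shift [ 0.0009 -0.0001 -0.0123] turn [0.0009 0.0018 0.0004] target [0.663  0.2474 0.1371] F [-1.22 -0.32  0.33]
```

View pics/w3.png

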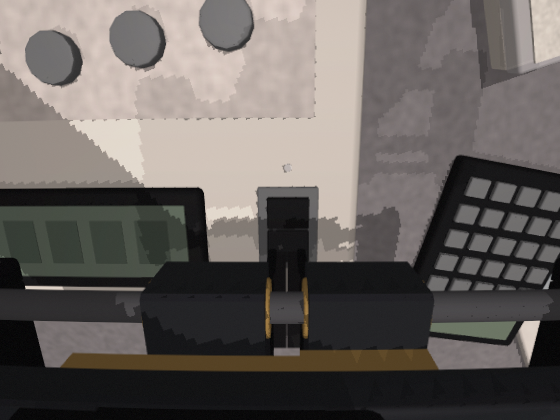

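The view shows the bezel spanning columns 258–318, centred on the fingertips (column 287). The hinge line is at row 230, in front of the tips. I press in small steps.

```bash
python3 -m handwheel '[{"tx":0.0001,"ty":0,"tz":-0.001,"rx":0,"ry":0,"rz":0},{"tx":0.0001,"ty":0,"tz":-0.001,"rx":0,"ry":0,"rz":0},{"tx":0.0001,"ty":0,"tz":-0.001,"rx":0,"ry":0,"rz":0},{"tx":0.0001,"ty":0,"tz":-0.001,"rx":0,"ry":0,"rz":0},{"tx":0.0001,"ty":0,"tz":-0.001,"rx":0,"ry":0,"rz":0},{"tx":0.0001,"ty":0,"tz":-0.001,"rx":0,"ry":0,"rz":0},{"tx":0.0001,"ty":0,"tz":-0.001,"rx":0,"ry":0,"rz":0},{"tx":0.0001,"ty":0,"tz":-0.001,"rx":0,"ry":0,"rz":0},{"tx":0.0001,"ty":0,"tz":-0.001,"rx":0,"ry":0,"rz":0}]'
python3 -m handwheel '[{"tx":0.0001,"ty":0,"tz":-0.001,"rx":0,"ry":0,"rz":0},{"tx":0,"ty":0,"tz":0,"rx":0,"ry":0,"rz":0}]'
python3 -m handwheel '[{"tx":0.0001,"ty":0,"tz":-0.001,"rx":0,"ry":0,"rz":0},{"tx":0,"ty":0,"tz":0,"rx":0,"ry":0,"rz":0}]'
```

```text
time_s: 3.8
position: [0.6635, 0.2472, 0.1409]
eef_rot: [0.148, 0.986, -0.011, 0.076]
ft_force: [2.0, -1.0, 2.0]
opening: 0.0004
finger_force: 1.1
time_s: 3.97
position: [0.6635, 0.2473, 0.1396]
eef_rot: [0.148, 0.986, -0.011, 0.076]
ft_force: [0.7, 0.4, 1.9]
opening: 0.0003
finger_force: 0.9
time_s: 4.13
position: [0.6631, 0.2475, 0.1383]
eef_rot: [0.148, 0.986, -0.011, 0.075]
ft_force: [0.4, -0.8, 1.4]
opening: 0.0007
finger_force: 0.8
```

```bash
for i in 1 2; do :; done; python3 -m handwheel '[{"tx":0,"ty":0,"tz":-0.001,"rx":0,"ry":0,"rz":0},{"tx":0,"ty":0,"tz":0,"rx":0,"ry":0,"rz":0}]' | egrep 'pos|ft'
python3 -m handwheel '[{"tx":0,"ty":0,"tz":-0.001,"rx":0,"ry":0,"rz":0},{"tx":0,"ty":0,"tz":0,"rx":0,"ry":0,"rz":0}]' | egrep 'pos|ft'
```

```text
position: [0.663, 0.2476, 0.1372]
ft_force: [-0.1, -0.3, 2.0]
position: [0.6631, 0.2476, 0.1372]
ft_force: [-0.5, -1.2, 5.5]
```

The tip stopped within 0.1 mm of the predicted fully-over height. One slight extra press, then I retract and look.

```bash
python3 -m handwheel '[{"tx":0,"ty":0,"tz":-0.001,"rx":0,"ry":0,"rz":0},{"tx":0,"ty":0,"tz":0,"rx":0,"ry":0,"rz":0},{"tx":0,"ty":0,"tz":0,"rx":0,"ry":0,"rz":0}]' | egrep 'pos|ft'
python3 -m handwheel '[{"tx":0,"ty":0,"tz":0.003,"rx":0,"ry":0,"rz":0},{"tx":-0.001,"ty":0,"tz":0.008,"rx":0,"ry":0,"rz":0},{"tx":-0.003,"ty":0,"tz":0.015,"rx":0,"ry":0,"rz":0},{"tx":-0.004,"ty":0,"tz":0.015,"rx":0,"ry":0,"rz":0},{"tx":0,"ty":0,"tz":0.015,"rx":0,"ry":0,"rz":0},{"tx":0,"ty":0,"tz":0.01,"rx":0,"ry":0,"rz":0},{"tx":0,"ty":0,"tz":0,"rx":0,"ry":0,"rz":0}]' | egrep 'time|pos|ft'
python3 - <<'E'
from h import *
from bench import *
s=get_state();c=capture("wrist")
c["tool"]=(s["position"],s["eef_rot"]);np.save("pics/w4.npy",c,allow_pickle=True)
a=np.load("pics/w2.npy",allow_pickle=True).item()["color"]
f=lambda i:cv2.resize(i[150:260,240:350],(400,400),interpolation=2)
cv2.imwrite("pics/w4.png",np.hstack([f(a),f(c["color"])]))
delta(18,-112,50);delta(18,-112,20);delta(18,-112,3)
E
```

```text
position: [0.6631, 0.2476, 0.1371]
ft_force: [-4.2, -1.6, 10.0]
time_s: 5.3
position: [0.6564, 0.2482, 0.2057]
ft_force: [0.6, -0.1, 0.1]
t 5.35 shift [-0.1044 -0.2006 -0.0294] turn [-0.0008  0.0049  0.0002] target [0.5514 0.0473 0.1743] F [-0.11  0.53  0.01]
t 5.35 shift [-0.1001 -0.2019 -0.0591] turn [-0.0008  0.0049  0.0002] target [0.5557 0.046  0.1447] F [-0.11  0.53  0.01]
t 5.35 shift [-0.0977 -0.2027 -0.0759] turn [-0.0008  0.0049  0.0002] target [0.5581 0.0453 0.1279] F [-0.11  0.53  0.01]
```

View pics/w4.png

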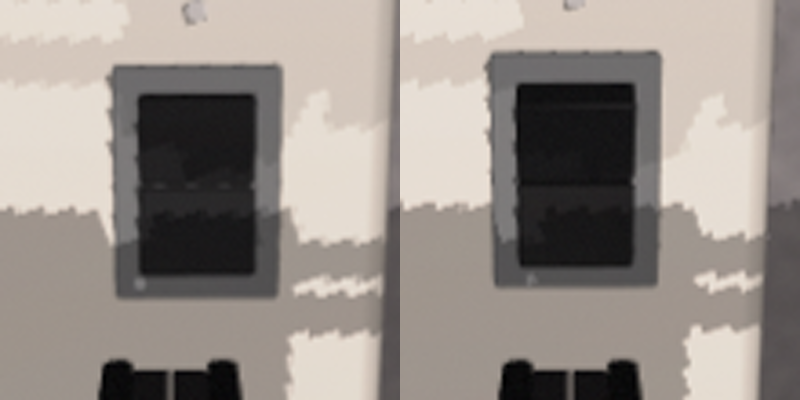

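Left is before, right is after. The front end face of the rocker now shows at (575,95), so the rocker has turned over. On to hovering over the clear key.

```bash
python3 -m handwheel '[{"tx":-0.005,"ty":-0.01,"tz":0,"rx":0,"ry":0,"rz":0},{"tx":-0.0107,"ty":-0.02,"tz":-0.001,"rx":0,"ry":0,"rz":0},{"tx":-0.0107,"ty":-0.02,"tz":-0.001,"rx":0,"ry":0,"rz":0},{"tx":-0.0107,"ty":-0.02,"tz":-0.001,"rx":0,"ry":0,"rz":0},{"tx":-0.0107,"ty":-0.02,"tz":-0.001,"rx":0,"ry":0,"rz":0},{"tx":-0.0107,"ty":-0.02,"tz":-0.001,"rx":0,"ry":0.001,"rz":0},{"tx":-0.0107,"ty":-0.02,"tz":-0.001,"rx":0,"ry":0.001,"rz":0},{"tx":-0.0107,"ty":-0.02,"tz":-0.001,"rx":0,"ry":0.001,"rz":0},{"tx":-0.0107,"ty":-0.02,"tz":-0.001,"rx":0,"ry":0.001,"rz":0},{"tx":-0.0107,"ty":-0.02,"tz":-0.001,"rx":0,"ry":0.001,"rz":0},{"tx":-0.0055,"ty":-0.01,"tz":0,"rx":0,"ry":0,"rz":0},{"tx":0,"ty":0,"tz":0,"rx":0,"ry":0,"rz":0},{"tx":0,"ty":0,"tz":0,"rx":0,"ry":0,"rz":0}]' | egrep 'time|pos|ft'
python3 - <<'E'
from h import *
from bench import *
s=get_state();c=capture("wrist")
c["tool"]=(s["position"],s["eef_rot"]);np.save("pics/w5.npy",c,allow_pickle=True)
cv2.imwrite("pics/w5.png",c["color"])
delta(18,-112,70);delta(18,-112,20)
E
```

```text
time_s: 6.43
position: [0.548, 0.0474, 0.192]
ft_force: [0.6, 0.8, -0.3]
t 6.4833 shift [ 0.0001 -0.0003  0.0019] turn [ 0.0003 -0.0031 -0.0003] target [0.5485 0.0482 0.1941] F [0.81 0.48 0.65]
t 6.4833 shift [ 0.0072 -0.0025 -0.0475] turn [ 0.0003 -0.0031 -0.0003] target [0.5557 0.046  0.1447] F [0.81 0.48 0.65]
```

View pics/w5.png

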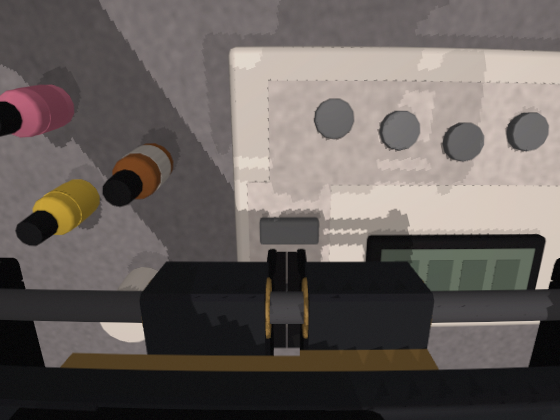

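The clear key is at (260–319, 217–244), centred on the tips. The bottles are well below the gripper's body. Quick numeric check of the position.

```bash
python3 - <<'E'
from chk import *
check("w5",{"clear":((290,232),(18,-112,9)),"t5":((335,118),(-56,-84,8)),"t4":((400,130),(-49,-42,8))})
E
```

```text
clear [ 259  211   62   34 1918] world [0.5645 0.0443 0.0641] minus model in counter axes mm [-3.1  0.9 -0.5]
t5 [ 314   99   40   41 1294] world [0.5063 0.0905 0.0526] minus model in counter axes mm [0.7 0.  0.1]
t4 [ 378  111   42   40 1300] world [0.5247 0.1277 0.0537] minus model in counter axes mm [ 0.5 -1.   0.1]
```

```bash
python3 -m handwheel '[{"tx":0.001,"ty":0,"tz":-0.007,"rx":0,"ry":-0.001,"rz":0},{"tx":0.001,"ty":-0.0005,"tz":-0.007,"rx":0,"ry":-0.001,"rz":0},{"tx":0.001,"ty":-0.0005,"tz":-0.007,"rx":0,"ry":-0.001,"rz":0},{"tx":0.001,"ty":-0.0005,"tz":-0.007,"rx":0,"ry":0,"rz":0},{"tx":0.001,"ty":-0.0005,"tz":-0.007,"rx":0,"ry":0,"rz":0},{"tx":0.001,"ty":-0.0005,"tz":-0.007,"rx":0,"ry":0,"rz":0},{"tx":0.001,"ty":0,"tz":-0.005,"rx":0,"ry":0,"rz":0},{"tx":0,"ty":0,"tz":-0.003,"rx":0,"ry":0,"rz":0},{"tx":0,"ty":0,"tz":-0.002,"rx":0,"ry":0,"rz":0},{"tx":0.0002,"ty":0,"tz":-0.0015,"rx":0,"ry":0,"rz":0},{"tx":0.0002,"ty":0,"tz":-0.001,"rx":0,"ry":0,"rz":0},{"tx":0,"ty":0,"tz":0,"rx":0,"ry":0,"rz":0}]' | egrep 'time|pos|ft'
python3 -c "
from h import *
delta(17.5,-112,9);delta(17.5,-112,3)"
```

```text
time_s: 7.48
position: [0.5558, 0.045, 0.1379]
ft_force: [-0.2, 0.4, -0.7]
t 7.4833 shift [ 0.001   0.0007 -0.0042] turn [ 0.0009 -0.0001  0.0005] target [0.5568 0.0457 0.1337] F [-0.24  0.39 -0.65]
t 7.4833 shift [ 0.0019  0.0004 -0.0101] turn [ 0.0009 -0.0001  0.0005] target [0.5576 0.0454 0.1278] F [-0.24  0.39 -0.65]
```

```bash
python3 -m handwheel '[{"tx":0.0003,"ty":0.0002,"tz":-0.001,"rx":0,"ry":0,"rz":0},{"tx":0.0003,"ty":0.0002,"tz":-0.001,"rx":0,"ry":0,"rz":0},{"tx":0.0002,"ty":0,"tz":-0.001,"rx":0,"ry":0,"rz":0},{"tx":0.0002,"ty":0,"tz":-0.001,"rx":0,"ry":0,"rz":0},{"tx":0.0001,"ty":0,"tz":-0.001,"rx":0,"ry":0,"rz":0},{"tx":0.0001,"ty":0,"tz":-0.001,"rx":0,"ry":0,"rz":0},{"tx":0,"ty":0,"tz":0,"rx":0,"ry":0,"rz":0}]' | egrep 'time|pos|ft'
python3 -m handwheel '[{"tx":0.0001,"ty":0,"tz":-0.001,"rx":0,"ry":0,"rz":0},{"tx":0.0001,"ty":0,"tz":-0.001,"rx":0,"ry":0,"rz":0},{"tx":0,"ty":0,"tz":0,"rx":0,"ry":0,"rz":0}]' | egrep 'time|pos|ft'
python3 -m handwheel '[{"tx":0.0001,"ty":0,"tz":-0.001,"rx":0,"ry":0,"rz":0},{"tx":0,"ty":0,"tz":0,"rx":0,"ry":0,"rz":0}]' | egrep 'time|pos|ft'
python3 -m handwheel '[{"tx":0.0001,"ty":0,"tz":-0.001,"rx":0,"ry":0,"rz":0},{"tx":0,"ty":0,"tz":0,"rx":0,"ry":0,"rz":0}]' | egrep 'time|pos|ft'
```

```text
time_s: 8.07
position: [0.557, 0.0453, 0.1319]
ft_force: [-0.5, 0.4, 1.9]
time_s: 8.32
position: [0.5573, 0.0453, 0.1299]
ft_force: [-0.6, 0.2, 4.1]
time_s: 8.48
position: [0.5574, 0.0453, 0.129]
ft_force: [-0.5, 0.2, 4.0]
time_s: 8.65
position: [0.5575, 0.0452, 0.1279]
ft_force: [-0.8, -1.0, 5.1]
```

```bash
python3 -m handwheel '[{"tx":0,"ty":0,"tz":-0.001,"rx":0,"ry":0,"rz":0},{"tx":0,"ty":0,"tz":0,"rx":0,"ry":0,"rz":0}]' | egrep 'time|pos|ft'
python3 -m handwheel '[{"tx":0,"ty":0,"tz":-0.001,"rx":0,"ry":0,"rz":0},{"tx":0,"ty":0,"tz":0,"rx":0,"ry":0,"rz":0}]' | egrep 'time|pos|ft'
```

```text
time_s: 8.82
position: [0.5576, 0.0452, 0.1278]
ft_force: [-3.5, -0.8, 9.9]
time_s: 8.98
position: [0.5576, 0.0452, 0.1276]
ft_force: [-6.2, -1.9, 16.5]
```

It is on the stop. I ease off slightly and hold for about 2.7 s.

```bash
Z='{"tx":0,"ty":0,"tz":0,"rx":0,"ry":0,"rz":0}'; python3 -m handwheel '[{"tx":-0.0003,"ty":0,"tz":0.0005,"rx":0,"ry":0,"rz":0},{"tx":0,"ty":0,"tz":0,"rx":0,"ry":0,"rz":0},{"tx":0,"ty":0,"tz":0,"rx":0,"ry":0,"rz":0},{"tx":0,"ty":0,"tz":0,"rx":0,"ry":0,"rz":0},{"tx":0,"ty":0,"tz":0,"rx":0,"ry":0,"rz":0},{"tx":0,"ty":0,"tz":0,"rx":0,"ry":0,"rz":0},{"tx":0,"ty":0,"tz":0,"rx":0,"ry":0,"rz":0},{"tx":0,"ty":0,"tz":0,"rx":0,"ry":0,"rz":0},{"tx":0,"ty":0,"tz":0,"rx":0,"ry":0,"rz":0},{"tx":0,"ty":0,"tz":0,"rx":0,"ry":0,"rz":0},{"tx":0,"ty":0,"tz":0,"rx":0,"ry":0,"rz":0},{"tx":0,"ty":0,"tz":0,"rx":0,"ry":0,"rz":0},{"tx":0,"ty":0,"tz":0,"rx":0,"ry":0,"rz":0},{"tx":0,"ty":0,"tz":0,"rx":0,"ry":0,"rz":0},{"tx":0,"ty":0,"tz":0,"rx":0,"ry":0,"rz":0},{"tx":0,"ty":0,"tz":0,"rx":0,"ry":0,"rz":0}]' | egrep 'time|pos|ft'
python3 -m handwheel '[{"tx":0,"ty":0,"tz":0,"rx":0,"ry":0,"rz":0},{"tx":0,"ty":0,"tz":0,"rx":0,"ry":0,"rz":0},{"tx":0,"ty":0,"tz":0,"rx":0,"ry":0,"rz":0},{"tx":0,"ty":0,"tz":0,"rx":0,"ry":0,"rz":0},{"tx":0,"ty":0,"tz":0,"rx":0,"ry":0,"rz":0},{"tx":0,"ty":0,"tz":0,"rx":0,"ry":0,"rz":0},{"tx":0,"ty":0,"tz":0,"rx":0,"ry":0,"rz":0},{"tx":0,"ty":0,"tz":0,"rx":0,"ry":0,"rz":0},{"tx":0,"ty":0,"tz":0,"rx":0,"ry":0,"rz":0},{"tx":0,"ty":0,"tz":0,"rx":0,"ry":0,"rz":0},{"tx":0,"ty":0,"tz":0,"rx":0,"ry":0,"rz":0},{"tx":0,"ty":0,"tz":0,"rx":0,"ry":0,"rz":0},{"tx":0,"ty":0,"tz":0,"rx":0,"ry":0,"rz":0},{"tx":0,"ty":0,"tz":0,"rx":0,"ry":0,"rz":0},{"tx":0,"ty":0,"tz":0,"rx":0,"ry":0,"rz":0},{"tx":0,"ty":0,"tz":0,"rx":0,"ry":0,"rz":0}]' | egrep 'time|pos|ft'
```

```text
time_s: 10.32
position: [0.5575, 0.0452, 0.1277]
ft_force: [-2.4, -1.2, 11.8]
time_s: 11.65
position: [0.5575, 0.0452, 0.1277]
ft_force: [-4.3, -1.4, 12.2]
```

```bash
python3 -m handwheel '[{"tx":0,"ty":0,"tz":0.002,"rx":0,"ry":0,"rz":0},{"tx":-0.0003,"ty":0,"tz":0.003,"rx":0,"ry":0,"rz":0},{"tx":-0.0005,"ty":0,"tz":0.004,"rx":0,"ry":0,"rz":0},{"tx":-0.001,"ty":0,"tz":0.008,"rx":0,"ry":0,"rz":0},{"tx":-0.002,"ty":0,"tz":0.015,"rx":0,"ry":0,"rz":0},{"tx":-0.002,"ty":0,"tz":0.02,"rx":0,"ry":0,"rz":0},{"tx":0,"ty":0,"tz":0.02,"rx":0,"ry":0,"rz":0},{"tx":0,"ty":0,"tz":0.02,"rx":0,"ry":0,"rz":0},{"tx":0,"ty":0,"tz":0.02,"rx":0,"ry":0,"rz":0},{"tx":0,"ty":0,"tz":0.02,"rx":0,"ry":0,"rz":0},{"tx":0,"ty":0,"tz":0.01,"rx":0,"ry":0,"rz":0},{"tx":0,"ty":0,"tz":0,"rx":0,"ry":0,"rz":0}]' | egrep 'time|pos|ft'
python3 - <<'E'
from h import *
from bench import *
c=capture("wrist");t=capture("top")["color"];cv2.imwrite("pics/end.png",np.hstack([cv2.resize(c["color"],(400,300)),cv2.resize(t[130:290,150:390],(400,300))]))
E
```

```text
time_s: 12.65
position: [0.5521, 0.0457, 0.2708]
ft_force: [0.1, -0.6, 0.2]
```

View pics/end.png

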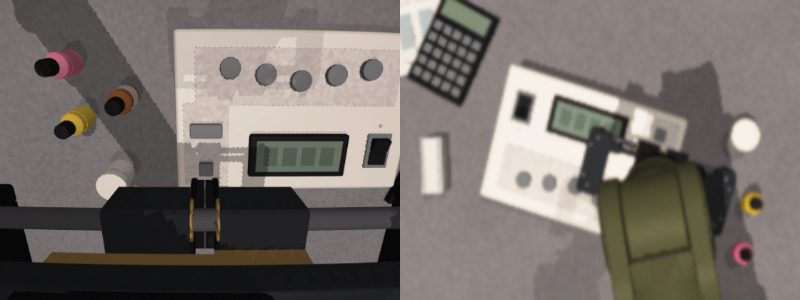

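The clear key is up again at (206,131), the rocker is over at (377,150), everything beside the counter still stands, and the arm is clear.

```bash
python3 -c "
from bench import *
print(close_job())"
```

```text
the job is handed in; nothing more can be done
None
```

The job is handed in (no verdict was returned): the rocker is pushed fully over to on, the clear key was held on its stop for about 2.8 s (16.5 N at most) and released, nothing else looked disturbed in the last pictures, and the arm finished clear.

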